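Free a seized sleeve from a dry-block heater

ROBOT

A 7-joint arm with a two-finger parallel gripper is mounted at the origin on a cart in front of the work surface, level with it; the furniture and walls round the work are solid. World frame = base frame: x ahead of the robot, y to its left, z up, the work surface at z = 0. Lengths are in m, angles in rad, forces in N, time in s.
With the tool pointing down it reaches from about 0.4 to 0.9 m from the base axis. Payload 5.5 kg.
Tool frame: the origin (TCP) lies midway between the tips of the shut fingers; the grasp point (between the pads) lies 19 mm behind it; z points along the fingers, x is the direction in which the jaws open and shut, and the axes are right-handed (so a half turn about z gives the same grasp; the last joint's range is limited). The gripper opens to 92 mm and grips with 3 to 60 N. Pads are 19 mm wide; open, the fingers measure 130 mm over their backs; the gripper's body (75 mm by 190 mm) begins 47 mm behind the grasp point.
Start: joints at [1.419, 0.501, -0.427, 1.55, 0.221, 1.138, -0.21], TCP at [0.262, -0.595, 0.227] pointing down, gripper open.
Joint ranges: [-2.88, 2.88], [-0.31, 2.03], [-1.54, 1.56], [0.2, 2.42], [-1.41, 4.55], [0.19, 2.02], [-2.57, 2.57]. Speed limits (rad/s): [2.57, 2.57, 3.14, 3.14, 3.14, 3.14, 3.14].

INTERFACE

Orientations are given as a unit quaternion [x, y, z, w].
In Python, from rig import sense, snapshot, finish_job gives the robot as it stands.
- The arm moves only by the tool drive_tool, never from a script. Its argument "targets" is a list that holds one entry, the list of rows, each a list of 7 numbers: the closure, from 0 (fully open) to 1 (shut), then the shift along the tool's x, y, z in cm, then the turn, a rotation vector about the tool's x, y, z in units of 10 degrees (1.0 is 10 degrees). A call has 1 to 5 rows; each row is the pose to reach, as a shift and turn from the pose measured when the call began, along the tool's axes at that moment; what a row does not reach only later rows make up. A row lasts 1/8 s, in which the tool goes at most 62.5 mm and 10.7 degrees, less where a joint would pass 70% of its speed; a pose out of reach is approached as far as the arm can. A call with a gripper value outside its range is refused whole. The fingers move at their own pace and stop on an object; "force" is the grip in N (left out, the last holds). Time passes only in rows, so rows that repeat a pose let the fingers close. It gives the time, the measured TCP pose, the force and the opening at its end, in the units of the state.
- sense(): the state, without advancing time (a new reading comes with each control period).
- snapshot(name): name is "scene" or "top" or "wrist"; returns a dict with "img" (400x640x3 uint8, red, green, blue), "K" (3x3 intrinsics, pixels), "rvec" (rotation vector, rad) and "tvec" (3), from world to camera coordinates, as OpenCV has them; the wrist camera has in their place "T_tool_cam" (4x4, takes a point from camera to tool coordinates, whose origin is the TCP and whose axes are the tool frame's). Camera axes: x right, y down, z forward; pixel columns grow to the right and rows downward; lengths in m; the calibration is good to about 2 mm. A picture is of the moment at which its call begins: read the wrist's pose just before it. There is no depth.
- finish_job(): hands the job in, once; it reports no verdict.
The state is a dict: "time": time; "joint_positions": joint angles; "joint_velocities": joint speeds; "joint_efforts": joint torques, N m; "eef_pos": TCP position; "tcp_rot": TCP orientation; "force": force on the tool from outside, world axes, zero at the start; "torque": the same for the moment, N m; "width": opening from 0.0 (shut) to 1.0 (fully open).
Only numpy, scipy, OpenCV 4.12 (cv2) and the standard library are available. Lean on these libraries where they do the work, as an engineer would, in place of code of your own. Each camera call takes 0.05 s, during which the arm holds its last target.

TASK

The steel sample sleeve has seized in the aluminium block of the dry-block heater. Work it free by twisting it back and forth by its handle while easing it upward, keeping the pull light so that the block, which only rests in the heater by its own weight, stays seated; a straight pull just lifts the block out with it. Then set the sleeve down gently, standing upright on its foot inside the shallow steel tray, let go, and leave the vial in the tray and everything else undisturbed.

Things in the scene. Friction and masses are not known exactly. Their poses are not given: they have to be found in the camera images.
- heater: Dry-block heater, white housing fixed to the worktop, 112 x 136 mm and 48 mm high round the block, with a lower control panel 50 mm deep in front (its -x side, 40 mm high, a knob to 50 mm). Origin: centre of the block's middle well, at worktop height; z up. Stands to the left or right of the tray and somewhat turned.
- block (a joint): Height (m) of the aluminium block above its seat in the heater: 0 = fully seated; free to lift 50 mm straight up. It weighs 1.75 kg and only its weight holds it down (about 17 N), so a pull of more than about 18 N lifts it with the sleeve. The housing keeps it from turning.
- block_top (a point): Centre of the block's top face, at the mouth of the middle well; top 80 x 104 mm, 80 mm above the worktop when seated. The well is 33 mm wide, 58 mm deep. The sleeve stays seized until its foot has come up to about 33 mm below this point (16 to 22 mm of rise); above that it slides out freely, and its foot is clear at this height.
- sleeve: Steel sleeve, 97 mm tall, about 0.16 kg. Origin: centre of its flat round foot; z up its axis. Shank 30 mm diameter up to 55 mm; collar 42 mm diameter from 55 to 61 mm; above it a flat upright handle bar 50 mm long (sleeve x), 12 mm thick (y), from 63 to 97 mm. Starts upright, seized in the block's middle well, its collar 0 to 6 mm above the block; its x axis within 0.9 rad of straight ahead.
- sleeve_grip (a point): Point on the sleeve's axis in the handle bar, 84 mm above the foot: grip here, pads on the bar's flat faces. Dry friction of 30 to 50 N (unknown) at 15 mm radius opposes the way the shank's surface slides: turning takes about 0.45 to 0.75 N m, and while it turns the drag against rising is friction x rise / surface travel, so it eases up some 2 to 4 mm per radian turned, either way.
- tray: Shallow open steel tray, fixed, outside 140 (x) x 180 (y) x 18 mm high, wall and floor 3 mm. Origin: centre of its underside; its inner floor is 3 mm above the origin.
- vial: Small white vial with red cap, 32 mm diameter, 75 mm tall, standing in the tray near its +y end (tray frame). Origin: centre of its underside. Leave it standing.
- black_tape: Roll of black tape lying flat, 51 mm across, 19 mm high; bystander. Origin: centre of its underside.
- brown: Brown bottle, 54 mm diameter, 125 mm tall; bystander. Origin: centre of its underside.
- driver: Small screwdriver lying down, 130 mm long, 17 mm thick; bystander. Origin: centre of its underside.
Not all that is in view belongs to the job. Leave any green, pink or purple look-alike of the sleeve alone.

How it is judged:
On the way:
1. the sleeve is clear of the block, lifted out upright above it, with the block still seated (z of sleeve in the frame of block_top above 0.003 m and value of joint block below 0.003 m), for 0.2 s.
At the end, for the whole second after the job is handed in: The sleeve stands upright (within 0.1 rad) and at rest with its foot flat on the tray's inner floor, and the block is seated in the heater (within 3 mm) (x of sleeve in the frame of tray between -0.053 and 0.053 m and y of sleeve in the frame of tray between -0.073 and 0.073 m and z of sleeve in the frame of tray between 0 and 0.007 m and angle between sleeve's own z axis and vertical below 0.1 rad and linear speed of sleeve below 0.02 m/s and value of joint block below 0.003 m); the robot touches nothing.
It fails at once if the block is lifted more than 6 mm out of its seat (value of joint block above 0.006 m).
It fails at once if the sleeve is dropped or slammed into the tray (faster than 0.35 m/s within 40 mm of the tray's floor) (horizontal distance between sleeve and tray below 0.1 m and height (world z) of sleeve below 0.043 m and linear speed of sleeve above 0.35 m/s).
It fails at once if the vial is moved more than 20 mm or knocked over (distance of vial from where it was at the start of the episode above 0.02 m or angle between vial's own z axis and vertical above 0.3 rad).
It fails at once if a bystander is moved more than 30 mm (distance of any of black_tape, brown, driver from where it was at the start of the episode above 0.03 m).
It also fails if it takes over 66 s, if anything falls off the work surface, if the arm or the gripper's body presses on something with over 40 N, if the wrist force passes 120 N, or if a joint passes its speed limit or range.

## Working session

There is one attempt and no reset: what is moved stays moved. The work goes in short steps, Python scripts to look and compute and a tool call to move; the robot and the scene stay as the last step left them, time stands still between calls to the robot, and variables do not carry over. Pictures are saved under pics/ and viewed, and the job is handed in when it is done.

Besides the shell and the picture viewer there is one more tool, called after "Call:" by a JSON object that holds its "op" and its "data". drive_tool: Moves the arm, as the interface text tells. Its arguments: {"type":"object","properties":{"targets":{"type":"array","items":{"type":"array","items":{"type":"array","items":{"type":"number"}}}},"force":{"type":"number"}},"required":["targets"]}

```bash
mkdir -p pics; ls
python3 - <<'E'
from rig import sense,snapshot
import cv2,numpy as np
s=sense();print(s)
for n in ["scene","top"]:
    d=snapshot(n);cv2.imwrite(f"pics/{n}0.png",cv2.cvtColor(d["img"],cv2.COLOR_RGB2BGR))
    np.savez(f"{n}0.npz",**d)
    print(n,d["K"],d["rvec"],d["tvec"])
E
```

```text
pics
{'time': 0.0, 'joint_positions': array([ 1.41922112,  0.50186425, -0.42678238,  1.55145807,  0.22078627,
        1.13829005, -0.21028301]), 'joint_velocities': array([-0.0006555 , -0.00077053,  0.0005478 ,  0.00068771,  0.00060127,
       -0.00013659, -0.00145395]), 'joint_efforts': array([ 4.19062144e-04, -5.66587222e+01, -5.81626564e+00, -2.79112422e+01,
       -6.88621751e-02,  3.07280920e-02,  1.32836003e-04]), 'eef_pos': array([ 0.26161488, -0.59425517,  0.22566393]), 'tcp_rot': array([ 8.37567229e-01, -5.46333388e-01, -8.01075037e-04, -5.70086866e-04]), 'force': array([0.60868295, 0.19405935, 0.04948364]), 'torque': array([ 0.03518728, -0.00052537,  0.00582497]), 'width': 0.9995416711099991}
scene [[449.74293392   0.         326.37088268]
 [  0.         449.74293392 196.01206369]
 [  0.           0.           1.        ]] [ 1.75701373 -1.09281907  0.73025534] [-0.29458795  0.29432932  0.91174084]
top [[463.01490619   0.         323.3508334 ]
 [  0.         463.01490619 199.72236741]
 [  0.           0.           1.        ]] [ 2.14723396 -2.10758045  0.18695056] [-0.06976182  0.56812822  1.2550245 ]
```

View pics/scene0.png

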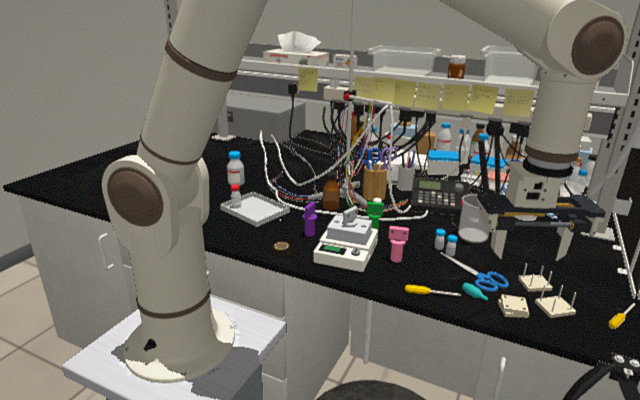

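View pics/top0.png

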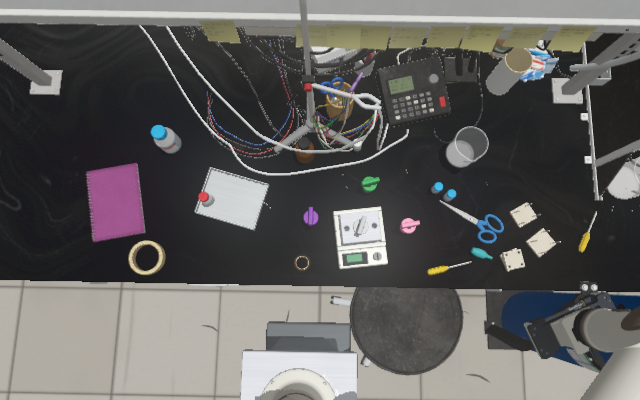

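The top view shows four sleeve-like things: purple at (311,217), green at (370,184), pink at (409,226), and the grey steel one in the heater block at (360,228). The description fits the grey one. The tray is at (232,198) and the vial at (204,199). Next, a close crop to check.

```bash
cat > h.py <<'E'
import numpy as np,cv2
from scipy.spatial.transform import Rotation as R
def load(n): return np.load(n)
def ray(d,uv):
    Rm,_=cv2.Rodrigues(d["rvec"]);c=-Rm.T@d["tvec"]
    v=Rm.T@np.linalg.inv(d["K"])@np.array([uv[0],uv[1],1.]);return c,v
def plane(d,uv,z):
    c,v=ray(d,uv);return c+v*(z-c[2])/v[2]
def proj(d,p):
    q,_=cv2.projectPoints(np.array([p],float),d["rvec"],d["tvec"],d["K"],None);return q[0,0]
E
python3 - <<'E'
from h import *
a=cv2.imread("pics/top0.png")[190:280,310:430];cv2.imwrite("pics/c1.png",cv2.resize(a,None,fx=6,fy=6,interpolation=cv2.INTER_CUBIC))
a=cv2.imread("pics/scene0.png")[195:275,300:420];cv2.imwrite("pics/c2.png",cv2.resize(a,None,fx=6,fy=6,interpolation=cv2.INTER_CUBIC))
a=cv2.imread("pics/top0.png")[155:245,180:300];cv2.imwrite("pics/c3.png",cv2.resize(a,None,fx=6,fy=6,interpolation=cv2.INTER_CUBIC))
E
```

```text
(no output)
```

View pics/c1.png

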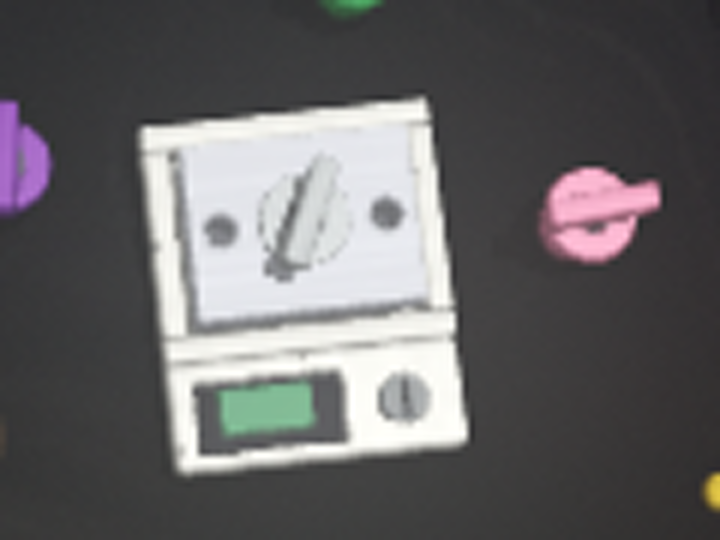

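View pics/c2.png

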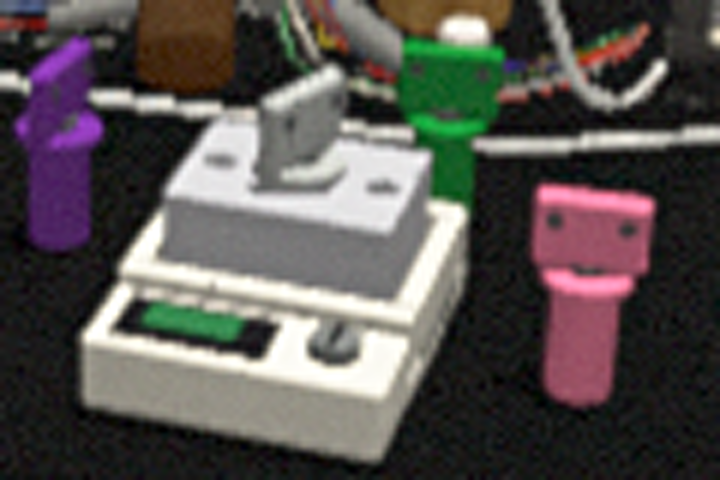

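View pics/c3.png

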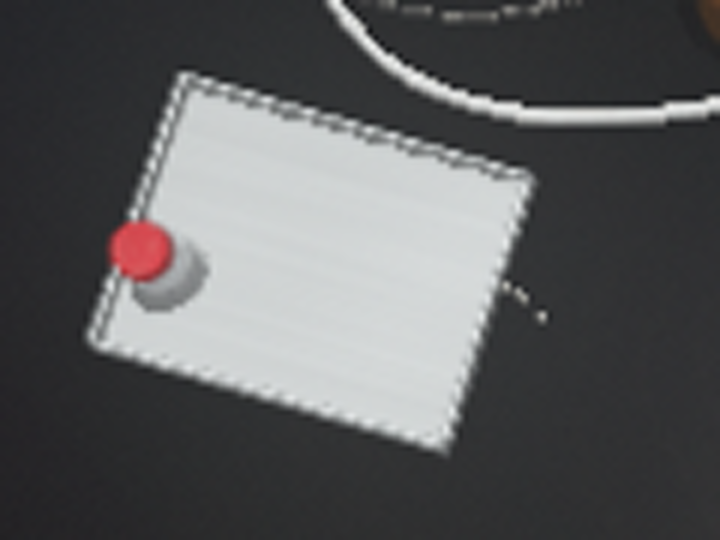

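The crop confirms the grey sleeve. Its bar top is centred near crop (314,210), which is about px (362,225). Now the geometry.

Run:
```python
from h import *
t=load("top0.npz");s=load("scene0.npz")
c1=lambda u,v:(310+u/6-.4,190+v/6-.4)
c2=lambda u,v:(300+u/6-.4,195+v/6-.4)
c3=lambda u,v:(180+u/6-.4,155+v/6-.4)
B=[plane(t,c1(*p),.08) for p in [(180,150),(408,122),(432,300),(198,325)]]
B=np.array(B);print("block",B.mean(0),[np.linalg.norm(B[i]-B[i-1]) for i in range(4)], np.degrees(np.arctan2(*(B[0]-B[3])[1::-1])))
Q=np.array([plane(t,c1(*p),.125) for p in [(318,150),(343,160),(309,268),(285,258)]])
print("bar",Q.mean(0),[np.linalg.norm(Q[i]-Q[i-1]) for i in range(4)])
m=(Q[0]+Q[1]-Q[2]-Q[3]);print("yaw",np.degrees(np.arctan2(m[1],m[0])))
# scene bar top corners
S=np.array([plane(s,c2(*p),.125) for p in [(260,98),(280,107),(345,73),(322,66)]]);print("bar scene",S.mean(0))
SB=np.array([plane(s,c2(*p),.08) for p in [(168,195),(398,235),(432,150),(215,118)]]);print("block scene",SB.mean(0))
T=np.array([plane(t,c3(*p),.018) for p in [(185,72),(535,178),(447,450),(92,343)]])
print("tray",T,T.mean(0),[np.linalg.norm(T[i]-T[i-1]) for i in range(4)])
print("vial cap",plane(t,c3(142,250),.075))
for n,z,p in [("purple",.097,(311,217)),("green",.097,(370,184)),("pink",.097,(409,226)),("tape",.019,(302,263)),("brown",.125,(303,146))]: print(n,plane(t,p,z))
```

```text
block [ 0.49068458 -0.16155201  0.08      ] [np.float64(0.08017282609249617), np.float64(0.10514915652506104), np.float64(0.08196267721088407), np.float64(0.10648562734898075)] 6.533135085517963
bar [ 0.4918989  -0.16209744  0.125     ] [np.float64(0.05003374094808243), np.float64(0.011798979563256226), np.float64(0.050129808321250774), np.float64(0.011311420191303974)]
yaw -16.825544702928756
bar scene [ 0.48818976 -0.16039595  0.125     ]
block scene [ 0.49119333 -0.1612503   0.08      ]
tray [[0.66757572 0.27350768 0.018     ]
 [0.61788541 0.10056662 0.018     ]
 [0.48474223 0.13725146 0.018     ]
 [0.53308679 0.3098552  0.018     ]] [0.57582254 0.20529524 0.018     ] [np.float64(0.13931407850175245), np.float64(0.17993814873175984), np.float64(0.13810461640145574), np.float64(0.17924633674160187)]
vial cap [0.56848525 0.27352537 0.075     ]
purple [ 0.51299444 -0.0268918   0.097     ]
green [ 0.60703519 -0.18605843  0.097     ]
pink [ 0.49347223 -0.29105166  0.097     ]
tape [ 0.39261748 -0.0022286   0.019     ]
brown [ 0.70299302 -0.00148714  0.125     ]
```

```bash
cat >> h.py <<'E'
def goal(yaw): # tool z down, x at yaw (deg)
    y=np.radians(yaw);x=np.array([np.cos(y),np.sin(y),0]);z=np.array([0,0,-1.]);return R.from_matrix(np.c_[x,np.cross(z,x),z])
def row(s,p,yaw,q=None):
    r=R.from_quat(s["tcp_rot"]);g=goal(yaw)
    dp=r.inv().apply(np.array(p)-s["eef_pos"])*100
    return np.round(dp,2),np.round(np.degrees((r.inv()*g).as_rotvec())/10,2)
def st(s):
    r=R.from_quat(s["tcp_rot"]).as_matrix()
    print("t",round(s["time"],2),"p",s["eef_pos"].round(4),"yaw",np.degrees(np.arctan2(r[1,0],r[0,0])).round(2),"z",r[:,2].round(4),"F",s["force"].round(1),"M",s["torque"].round(2),"w",round(s["width"],3),"q",s["joint_positions"].round(2))
E
python3 - <<'E'
from h import *
from rig import sense
s=sense();st(s);print(row(s,(.4905,-.1615,.22),-106.8))
E
```

```text
t 0.1 p [ 0.2617 -0.5943  0.2258] yaw -66.23 z [-6.0e-04  1.6e-03 -1.0e+00] F [ 2.  -0.1  0.8] M [-0.02 -0.03 -0.04] w 0.999 q [ 1.42  0.5  -0.43  1.55  0.22  1.14 -0.21]
(array([-30.39, -38.39,   0.63]), array([0.  , 0.01, 4.06]))
```

Call:
{"op": "drive_tool", "data": {"targets": [[[0, -3.0, -3.8, 0, 0, 0, 0.5], [0, -6.6, -8.4, 0, 0, 0, 1.0], [0, -10.2, -13, 0, 0, 0, 1.5], [0, -13.8, -17.6, 0, 0, 0, 2.0], [0, -17.4, -22.2, 0.3, 0, 0, 2.5]]]}}

```text
time: 0.72
eef_pos: [0.3953, -0.3439, 0.2231]
tcp_rot: [-0.698, 0.716, 0.001, 0.0]
force: [1.1, -1.4, 0.6]
width: 1.001
```

Run:
```python
from h import *
from rig import sense
s=sense();st(s);print(row(s,(.4905,-.1615,.22),-106.8))
```

```text
t 0.72 p [ 0.3953 -0.3439  0.2231] yaw -91.4 z [-5.0e-04  1.3e-03 -1.0e+00] F [ 1.1 -1.4  0.6] M [ 0.04 -0.04 -0.03] w 1.001 q [ 1.06  0.28 -0.47  1.87  0.15  1.03 -1.06]
(array([-18.46,  -9.07,   0.33]), array([0.  , 0.01, 1.54]))
```

Call:
{"op": "drive_tool", "data": {"targets": [[[0, -4.5, -2.2, 0, 0, 0, 0.4], [0, -9.5, -4.7, 0, 0, 0, 0.8], [0, -14.5, -7.1, 0.2, 0, 0, 1.2], [0, -18.4, -9.1, 0.3, 0, 0, 1.54], [0, -18.4, -9.1, 0.3, 0, 0, 1.54]]]}}

```text
time: 1.35
eef_pos: [0.4923, -0.1575, 0.2203]
tcp_rot: [-0.599, 0.801, 0.001, 0.001]
force: [-0.6, -0.0, -0.6]
width: 0.998
```

Run:
```python
from h import *
from rig import sense,snapshot
s=sense();st(s);d=snapshot("wrist");np.savez("w1.npz",pos=s["eef_pos"],quat=s["tcp_rot"],**d)
print(d["T_tool_cam"].round(4),d["K"][0,0])
cv2.imwrite("pics/w1.png",cv2.cvtColor(d["img"],cv2.COLOR_RGB2BGR))
print(row(s,(.4905,-.1615,.095),-106.8))
```

```text
t 1.35 p [ 0.4923 -0.1575  0.2203] yaw -106.39 z [ 2.0e-04  3.2e-03 -1.0e+00] F [-0.6 -0.  -0.6] M [-0.01  0.04 -0.02] w 0.998 q [ 0.72  0.28 -0.54  1.89  0.17  1.02 -1.75]
[[ 1.000e+00 -5.000e-04  4.000e-04 -5.000e-04]
 [ 4.000e-04  9.551e-01  2.963e-01 -8.070e-02]
 [-6.000e-04 -2.963e-01  9.551e-01 -1.582e-01]
 [ 0.000e+00  0.000e+00  0.000e+00  1.000e+00]] 312.47621458158204
(array([ 0.48,  0.05, 12.52]), array([0.  , 0.02, 0.04]))
```

View pics/w1.png

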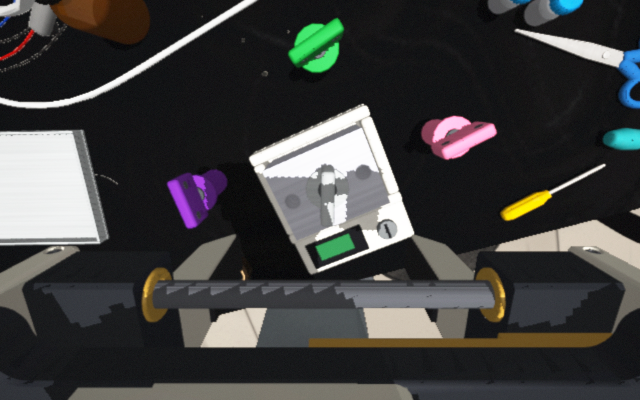

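The wrist view shows the bar upright at about (328,190), close to the jaw centre line. I'll refine its pose here.

```bash
cat >> h.py <<'E'
def wplane(w,uv,z):
    r=R.from_quat(w["quat"]).as_matrix();T=w["T_tool_cam"]
    c=r@T[:3,3]+w["pos"];v=r@T[:3,:3]@np.linalg.inv(w["K"])@np.array([uv[0],uv[1],1.])
    return c+v*(z-c[2])/v[2]
E
python3 - <<'E'
from h import *
a=cv2.imread("pics/w1.png")[130:230,270:390];cv2.imwrite("pics/w1c.png",cv2.resize(a,None,fx=6,fy=6,interpolation=cv2.INTER_CUBIC))
E
```

```text
(no output)
```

View pics/w1c.png

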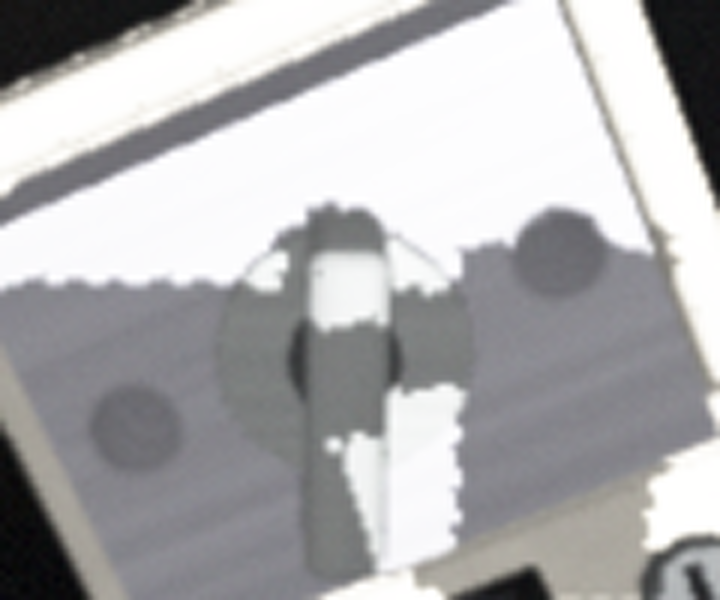

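Run:
```python
from h import *
from rig import sense
w=load("w1.npz");c=lambda u,v:(270+u/6-.4,130+v/6-.4)
for z in (.122,.125,.128):
    a=wplane(w,c(348,248),z);b=wplane(w,c(345,575),z);m=a-b
    print(z,(a+b)/2,np.linalg.norm(m),np.degrees(np.arctan2(m[1],m[0])))
s=sense();st(s)
for xy in [(.4905,-.1615),(.491,-.161)]:print(row(s,(*xy,.095),-106.8))
```

```text
0.122 [ 0.49232532 -0.16047506  0.122     ] 0.0490343835433096 -16.687683674334536
0.125 [ 0.49323183 -0.16070647  0.125     ] 0.04846075124784687 -16.68768367433453
0.128 [ 0.49413835 -0.16093788  0.128     ] 0.04788711895238419 -16.68768367433453
t 1.4 p [ 0.4912 -0.1601  0.22  ] yaw -106.55 z [-9.e-04  2.e-03 -1.e+00] F [-0.2 -1.4  0.2] M [-0.02  0.09  0.03] w 0.997 q [ 0.72  0.28 -0.54  1.89  0.17  1.02 -1.75]
(array([1.70e-01, 1.00e-02, 1.25e+01]), array([0.01, 0.01, 0.03]))
(array([ 0.11, -0.02, 12.5 ]), array([0.01, 0.01, 0.03]))
```

Call:
{"op": "drive_tool", "data": {"targets": [[[0, 0.1, 0, 5, 0, 0, 0], [0, 0.1, 0, 9, 0, 0, 0], [0, 0.1, 0, 11.5, 0, 0, 0], [0, 0.1, 0, 12.4, 0, 0, 0], [0, 0.1, 0, 12.4, 0, 0, 0]]]}}

```text
time: 2.02
eef_pos: [0.4903, -0.1617, 0.0958]
tcp_rot: [-0.598, 0.802, 0.001, -0.0]
force: [-0.1, -1.0, 0.2]
width: 0.998
```

Run:
```python
from h import *
from rig import sense,snapshot
s=sense();st(s)
print(row(s,(.491,-.161,.096),-106.7))
d=snapshot("wrist");np.savez("w2.npz",pos=s["eef_pos"],quat=s["tcp_rot"],**d)
cv2.imwrite("pics/w2.png",cv2.cvtColor(d["img"],cv2.COLOR_RGB2BGR))
```

```text
t 2.02 p [ 0.4903 -0.1617  0.0958] yaw -106.61 z [-0.0019  0.0021 -1.    ] F [-0.1 -1.   0.2] M [ 0.09  0.01 -0.05] w 0.998 q [ 0.66  0.46 -0.48  1.99  0.29  0.77 -1.85]
(array([-0.08, -0.05, -0.02]), array([0.01, 0.01, 0.01]))
```

View pics/w2.png

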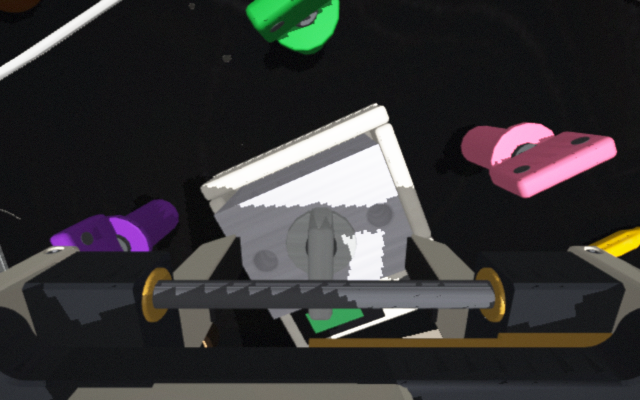

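The bar sits between the open fingers at about (320,250). Closing with full grip.

Call:
{"op": "drive_tool", "data": {"targets": [[[1, 0, 0, 0, 0, 0, 0], [1, 0, 0, 0, 0, 0, 0], [1, 0, 0, 0, 0, 0, 0], [1, 0, 0, 0, 0, 0, 0], [1, 0, 0, 0, 0, 0, 0]]], "force": 60}}

```text
time: 2.7
eef_pos: [0.491, -0.1616, 0.0966]
tcp_rot: [-0.598, 0.802, 0.001, 0.0]
force: [0.2, 0.6, -0.1]
width: 0.502
```

Run:
```python
from h import *
from rig import sense,snapshot
s=sense();st(s)
```

```text
t 2.7 p [ 0.491  -0.1616  0.0966] yaw -106.59 z [-4.0e-04  1.6e-03 -1.0e+00] F [ 0.2  0.6 -0.1] M [0.06 0.01 0.1 ] w 0.502 q [ 0.66  0.45 -0.48  1.99  0.29  0.77 -1.85]
```

Slow fingers; continuing.

Call:
{"op": "drive_tool", "data": {"targets": [[[1, 0, 0, 0, 0, 0, 0], [1, 0, 0, 0, 0, 0, 0], [1, 0, 0, 0, 0, 0, 0], [1, 0, 0, 0, 0, 0, 0], [1, 0, 0, 0, 0, 0, 0]]], "force": 60}}

```text
time: 3.32
eef_pos: [0.4912, -0.1609, 0.0966]
tcp_rot: [-0.598, 0.802, 0.001, 0.001]
force: [0.9, 2.4, -0.4]
width: 0.127
```

Run:
```python
from h import *
from rig import sense,snapshot
s=sense();st(s)
```

```text
t 3.33 p [ 0.4912 -0.1609  0.0966] yaw -106.57 z [-2.0e-04  2.3e-03 -1.0e+00] F [ 0.9  2.4 -0.4] M [ 0.75 -0.14 -0.08] w 0.127 q [ 0.66  0.45 -0.48  1.99  0.29  0.77 -1.85]
```

Call:
{"op": "drive_tool", "data": {"targets": [[[1, 0, 0, 0, 0, 0, -1.0], [1, 0, 0, -0.03, 0, 0, -2.0], [1, 0, 0, -0.07, 0, 0, -3.0], [1, 0, 0, -0.11, 0, 0, -4.0], [1, 0, 0, -0.15, 0, 0, -5.0]]]}}

```text
time: 3.95
eef_pos: [0.4906, -0.1608, 0.0971]
tcp_rot: [0.882, -0.472, -0.001, -0.001]
force: [2.0, 1.4, -10.6]
width: 0.123
```

Run:
```python
from h import *
from rig import sense,snapshot
s=sense();st(s)
d=snapshot("scene");cv2.imwrite("pics/s2.png",cv2.resize(cv2.cvtColor(d["img"],cv2.COLOR_RGB2BGR)[180:280,290:430],None,fx=5,fy=5,interpolation=cv2.INTER_CUBIC))
```

```text
t 3.95 p [ 0.4906 -0.1608  0.0971] yaw -56.33 z [-0.001   0.0035 -1.    ] F [  2.    1.4 -10.6] M [ 0.35 -0.68 -0.39] w 0.123 q [ 0.82  0.5  -0.69  1.98  0.43  0.81 -1.09]
```

View pics/s2.png

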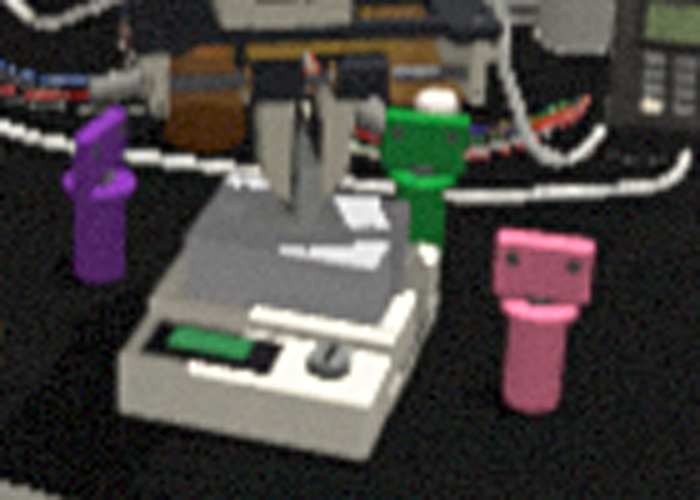

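Call:
{"op": "drive_tool", "data": {"targets": [[[1, 0, 0, -0.06, 0, 0, 1.0], [1, 0, 0, -0.1, 0, 0, 2.0], [1, 0, 0, -0.14, 0, 0, 3.0], [1, 0, 0, -0.18, 0, 0, 4.0], [1, 0, 0, -0.22, 0, 0, 5.0]]]}}

```text
time: 4.62
eef_pos: [0.4902, -0.1611, 0.0982]
tcp_rot: [-0.6, 0.8, 0.002, 0.0]
force: [2.8, -1.3, -12.8]
width: 0.129
```

Run:
```python
from h import *
from rig import sense,snapshot
s=sense();st(s)
```

```text
t 4.62 p [ 0.4902 -0.1611  0.0982] yaw -106.29 z [-0.0016  0.0033 -1.    ] F [  2.8  -1.3 -12.8] M [-0.13 -0.86  0.49] w 0.129 q [ 0.66  0.45 -0.48  1.99  0.29  0.77 -1.84]
```

Call:
{"op": "drive_tool", "data": {"targets": [[[1, 0, 0, -0.09, 0, 0, -1.0], [1, 0, 0, -0.13, 0, 0, -2.0], [1, 0, 0, -0.17, 0, 0, -3.0], [1, 0, 0, -0.21, 0, 0, -4.0], [1, 0, 0, -0.24, 0, 0, -5.0]]]}}

```text
time: 5.25
eef_pos: [0.4902, -0.1608, 0.0997]
tcp_rot: [0.882, -0.471, -0.002, -0.002]
force: [3.8, 1.8, -12.6]
width: 0.128
```

Call:
{"op": "drive_tool", "data": {"targets": [[[1, 0, 0, -0.09, 0, 0, 1.0], [1, 0, 0, -0.13, 0, 0, 2.0], [1, 0, 0, -0.17, 0, 0, 3.0], [1, 0, 0, -0.21, 0, 0, 4.0], [1, 0, 0, -0.24, 0, 0, 5.0]]]}}

```text
time: 5.88
eef_pos: [0.4901, -0.1611, 0.1012]
tcp_rot: [-0.598, 0.802, 0.002, 0.001]
force: [2.2, -0.1, -12.1]
width: 0.128
```

Run:
```python
from h import *
from rig import sense,snapshot
s=sense();st(s)
d=snapshot("scene");cv2.imwrite("pics/s3.png",cv2.resize(cv2.cvtColor(d["img"],cv2.COLOR_RGB2BGR)[200:280,310:410],None,fx=7,fy=7,interpolation=cv2.INTER_CUBIC))
```

```text
t 5.88 p [ 0.4901 -0.1611  0.1012] yaw -106.58 z [-0.0011  0.0045 -1.    ] F [  2.2  -0.1 -12.1] M [-0.15 -0.86  0.46] w 0.128 q [ 0.67  0.45 -0.48  1.98  0.28  0.78 -1.84]
```

View pics/s3.png

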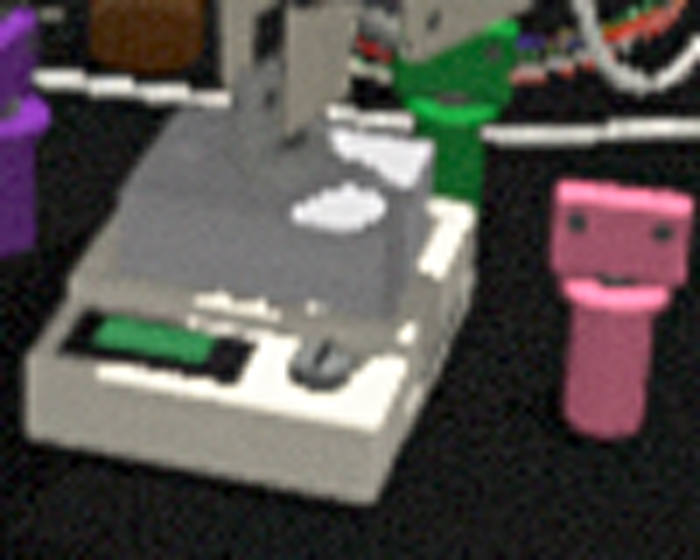

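Working: about 1.5 mm per half-swing at about 12.5 N pull, with the block still seated. Continuing.

Call:
{"op": "drive_tool", "data": {"targets": [[[1, 0, 0, -0.1, 0, 0, -1.0], [1, 0, 0, -0.14, 0, 0, -2.0], [1, 0, 0, -0.18, 0, 0, -3.0], [1, 0, 0, -0.22, 0, 0, -4.0], [1, 0, 0, -0.26, 0, 0, -5.0]]]}}

```text
time: 6.55
eef_pos: [0.4903, -0.1609, 0.1032]
tcp_rot: [0.88, -0.475, -0.002, -0.003]
force: [4.1, 1.4, -13.8]
width: 0.13
```

Call:
{"op": "drive_tool", "data": {"targets": [[[1, 0, 0, -0.1, 0, 0, 1.0], [1, 0, 0, -0.14, 0, 0, 2.0], [1, 0, 0, -0.18, 0, 0, 3.0], [1, 0, 0, -0.22, 0, 0, 4.0], [1, 0, 0, -0.26, 0, 0, 5.0]]]}}

```text
time: 7.18
eef_pos: [0.4901, -0.161, 0.1049]
tcp_rot: [-0.595, 0.804, 0.003, 0.002]
force: [3.9, -1.5, -12.7]
width: 0.128
```

Call:
{"op": "drive_tool", "data": {"targets": [[[1, 0, 0, -0.1, 0, 0, -1.0], [1, 0, 0, -0.14, 0, 0, -2.0], [1, 0, 0, -0.18, 0, 0, -3.0], [1, 0, 0, -0.22, 0, 0, -4.0], [1, 0, 0, -0.26, 0, 0, -5.0]]]}}

```text
time: 7.8
eef_pos: [0.4903, -0.1609, 0.1066]
tcp_rot: [0.88, -0.475, -0.002, -0.003]
force: [4.7, 1.5, -14.7]
width: 0.129
```

Call:
{"op": "drive_tool", "data": {"targets": [[[1, 0, 0, -0.1, 0, 0, 1.0], [1, 0, 0, -0.14, 0, 0, 2.0], [1, 0, 0, -0.18, 0, 0, 3.0], [1, 0, 0, -0.22, 0, 0, 4.0], [1, 0, 0, -0.26, 0, 0, 5.0]]]}}

```text
time: 8.43
eef_pos: [0.4901, -0.1611, 0.1082]
tcp_rot: [-0.596, 0.803, 0.003, 0.002]
force: [3.9, -0.9, -14.4]
width: 0.124
```

Run:
```python
from h import *
from rig import sense,snapshot
s=sense();st(s)
print(row(s,(.4908,-.161,s["eef_pos"][2]),-106.6))
d=snapshot("scene");np.savez("scene4.npz",**d);cv2.imwrite("pics/s4.png",cv2.resize(cv2.cvtColor(d["img"],cv2.COLOR_RGB2BGR)[200:280,310:410],None,fx=7,fy=7,interpolation=cv2.INTER_CUBIC))
```

```text
t 8.43 p [ 0.4901 -0.1611  0.1082] yaw -106.87 z [ 1.0e-04  7.2e-03 -1.0e+00] F [  3.9  -0.9 -14.4] M [-0.25 -1.14  0.41] w 0.124 q [ 0.67  0.44 -0.49  1.98  0.27  0.79 -1.83]
(array([-0.03, -0.07,  0.  ]), array([ 0.01,  0.04, -0.03]))
```

View pics/s4.png

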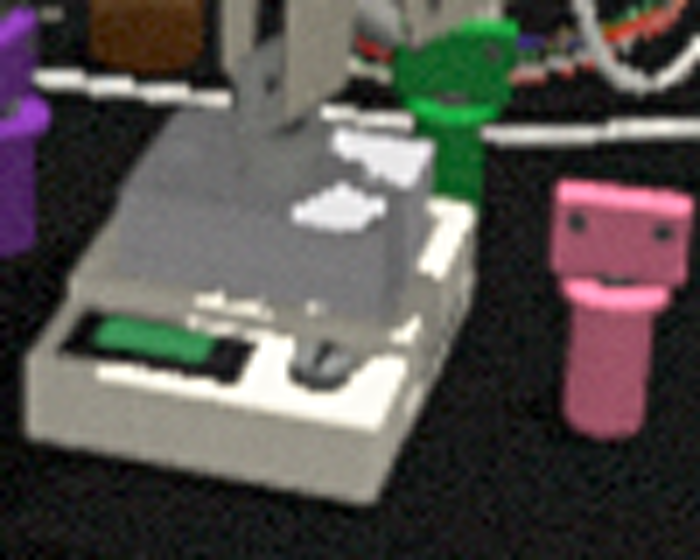

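Call:
{"op": "drive_tool", "data": {"targets": [[[1, 0, -0.03, -0.09, 0, 0.03, -1.0], [1, 0, -0.03, -0.13, 0, 0.03, -2.0], [1, 0, -0.03, -0.17, 0, 0.03, -3.0], [1, 0, -0.03, -0.21, 0, 0.03, -4.0], [1, 0, -0.03, -0.25, 0, 0.03, -5.0]]]}}

```text
time: 9.1
eef_pos: [0.4902, -0.1609, 0.1099]
tcp_rot: [0.879, -0.476, -0.001, -0.002]
force: [4.3, 1.2, -15.7]
width: 0.124
```

Run:
```python
from h import *
from rig import sense,snapshot
s=sense();st(s)
print(row(s,(.4908,-.161,s["eef_pos"][2]),-56.6))
```

```text
t 9.1 p [ 0.4902 -0.1609  0.1099] yaw -56.89 z [ 0.001  0.004 -1.   ] F [  4.3   1.2 -15.7] M [ 0.37 -1.23 -0.38] w 0.124 q [ 0.83  0.48 -0.69  1.98  0.4   0.83 -1.08]
(array([ 0.04, -0.04,  0.  ]), array([-0.02,  0.02, -0.03]))
```

Pull reached 15.7 N, so I'm easing the ramp.

Call:
{"op": "drive_tool", "data": {"targets": [[[1, 0.02, -0.02, -0.07, -0.02, 0.02, 1.0], [1, 0.02, -0.02, -0.1, -0.02, 0.02, 2.0], [1, 0.02, -0.02, -0.13, -0.02, 0.02, 3.0], [1, 0.02, -0.02, -0.17, -0.02, 0.02, 4.0], [1, 0.02, -0.02, -0.21, -0.02, 0.02, 5.0]]]}}

```text
time: 9.72
eef_pos: [0.4903, -0.1608, 0.1113]
tcp_rot: [-0.595, 0.804, 0.001, -0.001]
force: [3.8, -0.4, -14.4]
width: 0.121
```

Call:
{"op": "drive_tool", "data": {"targets": [[[1, 0, -0.03, -0.08, 0, 0, -1.0], [1, 0, -0.03, -0.11, 0, 0, -2.0], [1, 0, -0.03, -0.15, 0, 0, -3.0], [1, 0, -0.03, -0.19, 0, 0, -4.0], [1, 0, -0.03, -0.22, 0, 0, -5.0]]]}}

```text
time: 10.35
eef_pos: [0.4904, -0.1607, 0.1127]
tcp_rot: [0.881, -0.474, -0.001, -0.0]
force: [3.1, 1.1, -14.0]
width: 0.126
```

Run:
```python
from h import *
from rig import sense,snapshot
s=sense();st(s)
print(row(s,(.4908,-.161,s["eef_pos"][2]),-56.6))
```

```text
t 10.35 p [ 0.4904 -0.1607  0.1127] yaw -56.53 z [-0.0021  0.0017 -1.    ] F [  3.1   1.1 -14. ] M [ 0.3  -1.14 -0.48] w 0.126 q [ 0.82  0.47 -0.69  1.97  0.4   0.83 -1.07]
(array([ 0.05, -0.01, -0.  ]), array([0.  , 0.01, 0.01]))
```

16 mm risen so far. Continuing gently.

Call:
{"op": "drive_tool", "data": {"targets": [[[1, 0.02, 0, -0.07, 0, 0, 1.0], [1, 0.02, 0, -0.1, 0, 0, 2.0], [1, 0.02, 0, -0.14, 0, 0, 3.0], [1, 0.02, 0, -0.18, 0, 0, 4.0], [1, 0.02, 0, -0.21, 0, 0, 5.0]]]}}

```text
time: 10.98
eef_pos: [0.4903, -0.161, 0.1141]
tcp_rot: [-0.598, 0.802, 0.001, -0.0]
force: [2.8, -1.5, -11.8]
width: 0.129
```

Call:
{"op": "drive_tool", "data": {"targets": [[[1, 0, -0.02, -0.08, 0, 0, -1.0], [1, 0, -0.02, -0.11, 0, 0, -2.0], [1, 0, -0.02, -0.15, 0, 0, -3.0], [1, 0, -0.02, -0.19, 0, 0, -4.0], [1, 0, -0.02, -0.22, 0, 0, -5.0]]]}}

```text
time: 11.6
eef_pos: [0.4905, -0.1608, 0.1156]
tcp_rot: [0.882, -0.471, -0.002, -0.001]
force: [3.8, 1.5, -13.0]
width: 0.125
```

Run:
```python
from h import *
from rig import sense,snapshot
s=sense();st(s)
print(row(s,(.4908,-.161,s["eef_pos"][2]),-56.6))
d=snapshot("scene");cv2.imwrite("pics/s5.png",cv2.resize(cv2.cvtColor(d["img"],cv2.COLOR_RGB2BGR)[200:280,310:410],None,fx=7,fy=7,interpolation=cv2.INTER_CUBIC))
```

```text
t 11.6 p [ 0.4905 -0.1608  0.1156] yaw -56.18 z [-0.0021  0.0029 -1.    ] F [  3.8   1.5 -13. ] M [ 0.31 -1.2  -0.51] w 0.125 q [ 0.82  0.47 -0.69  1.97  0.39  0.84 -1.06]
(array([ 0.04, -0.01, -0.  ]), array([0.  , 0.02, 0.04]))
```

View pics/s5.png

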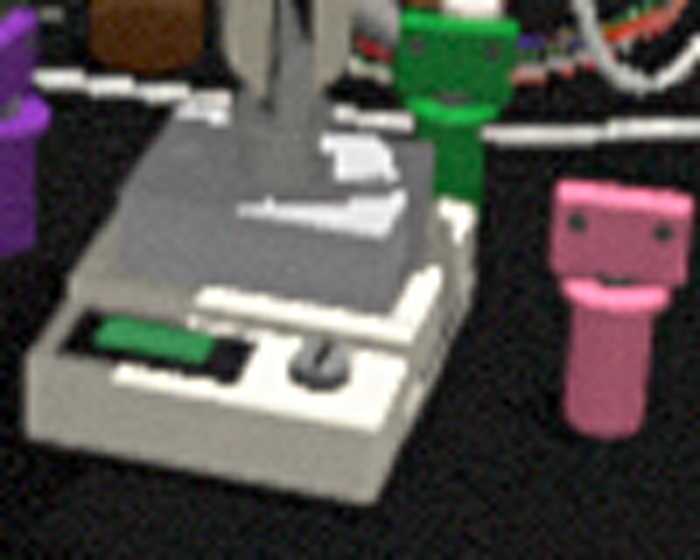

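The block's edges sit where they were and the sleeve is standing well proud of it. Continuing.

Call:
{"op": "drive_tool", "data": {"targets": [[[1, 0.02, 0, -0.08, 0, 0.01, 1.0], [1, 0.02, 0, -0.11, 0, 0.01, 2.0], [1, 0.02, 0, -0.15, 0, 0.01, 3.0], [1, 0.02, 0, -0.19, 0, 0.01, 4.0], [1, 0.02, 0, -0.22, 0, 0.01, 5.0]]]}}

```text
time: 12.28
eef_pos: [0.4906, -0.1608, 0.1174]
tcp_rot: [-0.602, 0.799, 0.001, -0.0]
force: [4.4, 0.8, -10.1]
width: 0.126
```

Call:
{"op": "drive_tool", "data": {"targets": [[[1, 0, -0.02, -0.08, 0, 0, -1.0], [1, 0, -0.02, -0.11, 0, 0, -2.0], [1, 0, -0.02, -0.15, 0, 0, -3.0], [1, 0, -0.02, -0.19, 0, 0, -4.0], [1, 0, -0.02, -0.22, 0, 0, -5.0]]]}}

```text
time: 12.9
eef_pos: [0.4911, -0.161, 0.1203]
tcp_rot: [0.884, -0.467, -0.001, 0.0]
force: [0.3, 0.2, -0.8]
width: 0.126
```

Run:
```python
from h import *
from rig import sense,snapshot
s=sense();st(s)
print(row(s,(.4908,-.161,s["eef_pos"][2]),-56.6))
```

```text
t 12.9 p [ 0.4911 -0.161   0.1203] yaw -55.69 z [-1.4e-03  4.0e-04 -1.0e+00] F [ 0.3  0.2 -0.8] M [ 0.23 -0.12  0.01] w 0.126 q [ 0.83  0.46 -0.69  1.97  0.39  0.85 -1.05]
(array([-0.01,  0.02,  0.  ]), array([0.01, 0.01, 0.09]))
```

Free: the force has dropped to about 1 N. Lifting straight up, slowly at first.

Call:
{"op": "drive_tool", "data": {"targets": [[[1, 0, 0, -0.2, 0, 0, 0], [1, 0, 0, -0.5, 0, 0, 0], [1, 0, 0, -0.8, 0, 0, 0]]]}}

```text
time: 13.28
eef_pos: [0.491, -0.1612, 0.1287]
tcp_rot: [0.884, -0.468, -0.001, 0.0]
force: [-1.1, -0.8, -1.5]
width: 0.129
```

Call:
{"op": "drive_tool", "data": {"targets": [[[1, 0, 0, -0.5, 0, 0, 0], [1, 0, 0, -1.0, 0, 0, 0], [1, 0, 0, -1.6, 0, 0, 0], [1, 0, 0, -2.2, 0, 0, 0], [1, 0, 0, -2.8, 0, 0, 0]]]}}

```text
time: 13.9
eef_pos: [0.4911, -0.1612, 0.1571]
tcp_rot: [0.884, -0.468, -0.001, 0.0]
force: [0.0, 0.4, -1.3]
width: 0.126
```

Call:
{"op": "drive_tool", "data": {"targets": [[[1, 0, 0, -0.6, 0, 0, 0], [1, 0, 0, -1.2, 0, 0, 0], [1, 0, 0, -1.8, 0, 0, 0], [1, 0, 0, -2.2, 0, 0, 0], [1, 0, 0, -2.2, 0, 0, 0]]]}}

```text
time: 14.52
eef_pos: [0.4913, -0.1612, 0.1795]
tcp_rot: [0.884, -0.468, -0.0, 0.0]
force: [0.3, 0.3, -1.9]
width: 0.13
```

Run:
```python
from h import *
from rig import sense,snapshot
s=sense();st(s)
d=snapshot("scene");np.savez("scene6.npz",**d);cv2.imwrite("pics/s6.png",cv2.resize(cv2.cvtColor(d["img"],cv2.COLOR_RGB2BGR)[160:280,290:410],None,fx=5,fy=5,interpolation=cv2.INTER_CUBIC))
```

```text
t 14.53 p [ 0.4913 -0.1612  0.1795] yaw -55.81 z [-9.e-04 -4.e-04 -1.e+00] F [ 0.3  0.3 -1.9] M [ 0.01 -0.06  0.05] w 0.13 q [ 0.87  0.38 -0.74  1.92  0.31  0.96 -0.98]
```

View pics/s6.png

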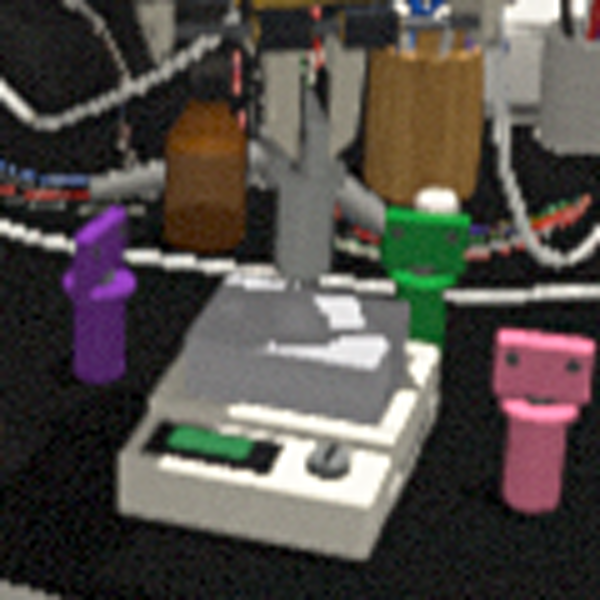

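The sleeve hangs upright with its foot visible at crop (303,280), clear above the seated block. Next, the foot height below the TCP, and the tray target.

Run:
```python
from h import *
from rig import sense
s=sense();d=load("scene6.npz")
b=cv2.cvtColor(d["img"],cv2.COLOR_RGB2BGR)[190:225,335:370];cv2.imwrite("pics/s6c.png",cv2.resize(b,None,fx=16,fy=16,interpolation=cv2.INTER_CUBIC))
cam=ray(d,(0,0))[0];v=np.array([.4913,-.1612])-cam[:2];v/=np.linalg.norm(v)
for z in (.103,.106,.109,.112,.115):
    print(z,proj(d,(.4913,-.1612,z)),"near rim",proj(d,(.4913-.015*v[0],-.1612-.015*v[1],z)))
# tray frame
t=load("top0.npz");c3=lambda u,v:(180+u/6-.4,155+v/6-.4)
T=np.array([plane(t,c3(*p),.018) for p in [(185,72),(535,178),(447,450),(92,343)]])
c=T.mean(0);y=(T[0]+T[3]-T[1]-T[2]);y/=np.linalg.norm(y);print("tray y",y,np.degrees(np.arctan2(y[1],y[0])),"target",c-y*.03, "vial", (np.array([.5685,.2735,.018])-c)@y)
```

```text
0.103 [350.36044799 215.85834843] near rim [350.24951843 218.3700064 ]
0.106 [350.40443301 214.86244329] near rim [350.29389169 217.36531084]
0.109 [350.44850704 213.86452262] near rim [350.33835577 216.35855875]
0.112 [350.49267036 212.86458031] near rim [350.38291096 215.3497438 ]
0.115 [350.53692324 211.86261019] near rim [350.42755753 214.33885966]
tray y [0.27293889 0.96203137 0.        ] 74.16077667070945 target [0.56763437 0.1764343  0.018     ] vial 0.06361651385176328
```

View pics/s6c.png

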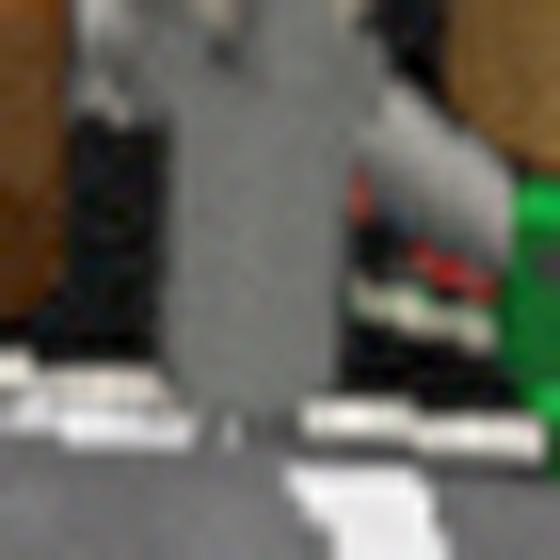

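Run:
```python
from h import *
from rig import sense
s=sense();st(s);print(row(s,(.4913,-.1612,.23),-56));print(row(s,(.5676,.1764,.23),-56))
```

```text
t 14.57 p [ 0.4911 -0.1612  0.1792] yaw -55.82 z [-1.4e-03 -2.0e-04 -1.0e+00] F [ 0.2 -0.9 -1.7] M [ 0.01 -0.02  0.05] w 0.127 q [ 0.87  0.38 -0.74  1.92  0.31  0.96 -0.98]
(array([ 0.01, -0.01, -5.08]), array([0.01, 0.  , 0.02]))
(array([-23.63, -25.29,  -5.1 ]), array([0.01, 0.  , 0.02]))
```

Call:
{"op": "drive_tool", "data": {"targets": [[[1, 0, 0, -1.5, 0, 0, 0], [1, 0, 0, -3.5, 0, 0, 0], [1, -1.4, -1.5, -5.1, 0, 0, 0], [1, -4.2, -4.5, -5.1, 0, 0, 0], [1, -7.0, -7.5, -5.1, 0, 0, 0]]]}}

```text
time: 15.2
eef_pos: [0.5145, -0.0587, 0.2313]
tcp_rot: [0.884, -0.468, 0.0, 0.0]
force: [-0.0, 0.4, -1.7]
width: 0.126
```

Call:
{"op": "drive_tool", "data": {"targets": [[[1, -2.8, -3.0, 0, 0, 0, 0], [1, -5.6, -6.0, 0, 0, 0, 0], [1, -8.4, -9.0, 0, 0, 0, 0], [1, -11.2, -12, 0, 0, 0, 0], [1, -13.0, -13.9, 0, 0, 0, 0]]]}}

```text
time: 15.82
eef_pos: [0.5559, 0.1316, 0.2323]
tcp_rot: [0.885, -0.466, -0.0, -0.001]
force: [1.1, -0.9, -1.3]
width: 0.127
```

Run:
```python
from h import *
from rig import sense
s=sense();st(s);print(row(s,(.5676,.1764,.23),-56))
```

```text
t 15.82 p [0.5559 0.1316 0.2323] yaw -55.61 z [ 8.0e-04  1.7e-03 -1.0e+00] F [ 1.1 -0.9 -1.3] M [-0.03 -0.01 -0.01] w 0.127 q [ 0.36  0.44 -0.83  1.74  0.35  1.12 -1.55]
(array([-3.04, -3.5 ,  0.24]), array([-0.01,  0.01,  0.04]))
```

Call:
{"op": "drive_tool", "data": {"targets": [[[1, -1.8, -2.0, 0.2, 0, 0, 0], [1, -3.0, -3.5, 0.2, 0, 0, 0.02], [1, -3.0, -3.5, 2.2, 0, 0, 0.02], [1, -3.0, -3.5, 5.2, 0, 0, 0.02], [1, -3.0, -3.5, 7.2, 0, 0, 0.02]]]}}

```text
time: 16.45
eef_pos: [0.5665, 0.1749, 0.158]
tcp_rot: [0.884, -0.468, -0.001, 0.0]
force: [-0.7, 0.9, -1.9]
width: 0.128
```

Run:
```python
from h import *
from rig import sense,snapshot
s=sense();st(s);print(row(s,(.5676,.1764,.085),-56))
d=snapshot("scene");np.savez("scene7.npz",**d);cv2.imwrite("pics/s7.png",cv2.resize(cv2.cvtColor(d["img"],cv2.COLOR_RGB2BGR)[140:240,190:310],None,fx=6,fy=6,interpolation=cv2.INTER_CUBIC))
d=snapshot("top");cv2.imwrite("pics/t7.png",cv2.cvtColor(d["img"],cv2.COLOR_RGB2BGR))
```

```text
t 16.45 p [0.5665 0.1749 0.158 ] yaw -55.84 z [-2.e-03  2.e-04 -1.e+00] F [-0.7  0.9 -1.9] M [-0.02  0.01  0.03] w 0.128 q [ 0.23  0.56 -0.77  1.75  0.45  1.02 -1.68]
(array([-0.06, -0.18,  7.3 ]), array([0.01, 0.01, 0.02]))
```

View pics/s7.png

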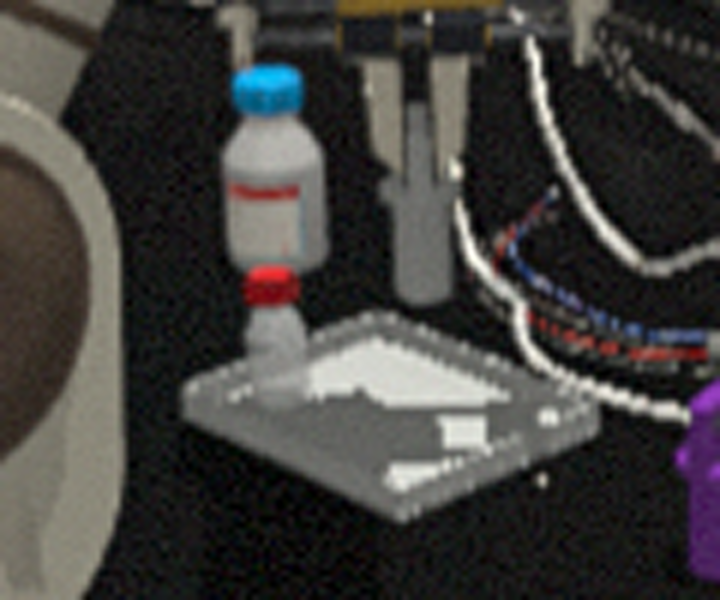

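View pics/t7.png

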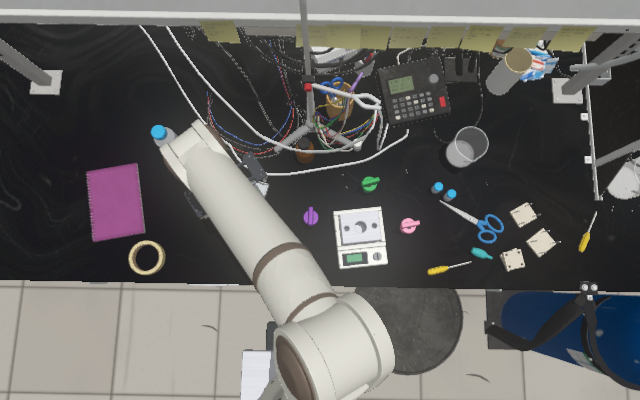

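The sleeve hangs over the middle of the tray with its foot at crop (423,295). The vial stands clear at (272,340), and the top view shows the empty block seated. Lowering slowly.

Call:
{"op": "drive_tool", "data": {"targets": [[[1, -0.05, -0.15, 1.8, 0, 0, 0], [1, -0.05, -0.15, 3.8, 0, 0, 0], [1, -0.05, -0.15, 5.5, 0, 0, 0], [1, -0.05, -0.15, 6.6, 0, 0, 0], [1, -0.05, -0.15, 7.2, 0, 0, 0]]]}}

```text
time: 17.18
eef_pos: [0.5661, 0.1759, 0.0844]
tcp_rot: [0.884, -0.468, -0.002, 0.001]
force: [-0.0, -1.0, -1.3]
width: 0.128
```

Call:
{"op": "drive_tool", "data": {"targets": [[[1, 0, 0, 0.25, 0, 0, 0], [1, 0, 0, 0.5, 0, 0, 0], [1, 0, 0, 0.75, 0, 0, 0], [1, 0, 0, 0.9, 0, 0, 0]]]}}

```text
time: 17.68
eef_pos: [0.5662, 0.1759, 0.0756]
tcp_rot: [0.884, -0.468, -0.002, 0.001]
force: [-0.1, 0.4, -1.9]
width: 0.127
```

Run:
```python
from h import *
from rig import sense,snapshot
s=sense();st(s);print(row(s,(.5676,.1764,.075),-56))
d=snapshot("scene");np.savez("scene8.npz",**d);cv2.imwrite("pics/s8.png",cv2.resize(cv2.cvtColor(d["img"],cv2.COLOR_RGB2BGR)[160:230,210:300],None,fx=8,fy=8,interpolation=cv2.INTER_CUBIC))
```

```text
t 17.68 p [0.5662 0.1759 0.0756] yaw -55.84 z [-5.e-03 -2.e-04 -1.e+00] F [-0.1  0.4 -1.9] M [-0.06 -0.02 -0.03] w 0.127 q [ 0.18  0.67 -0.7   1.8   0.54  0.88 -1.75]
(array([ 0.03, -0.15,  0.05]), array([0.02, 0.02, 0.02]))
```

View pics/s8.png

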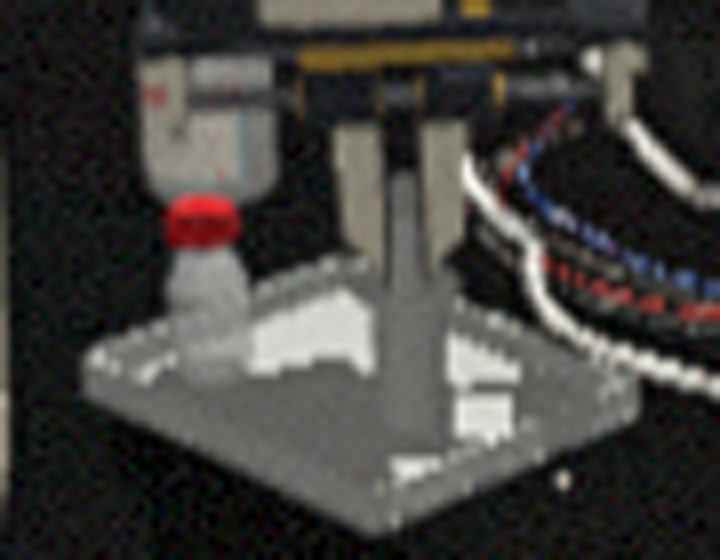

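The foot is just above the floor with no contact yet. Lowering in 1 mm steps.

Call:
{"op": "drive_tool", "data": {"targets": [[[1, 0, 0, 0.08, 0.02, 0.02, 0], [1, 0, 0, 0.16, 0.02, 0.02, 0], [1, 0, 0, 0.24, 0.02, 0.02, 0]]]}}

```text
time: 18.1
eef_pos: [0.5661, 0.1758, 0.073]
tcp_rot: [0.884, -0.468, 0.0, 0.001]
force: [-0.2, -0.2, -2.1]
width: 0.125
```

Run:
```python
from h import *
from rig import sense,snapshot
s=sense();st(s)
```

```text
t 18.1 p [0.5661 0.1758 0.073 ] yaw -55.83 z [-4.0e-04 -1.2e-03 -1.0e+00] F [-0.2 -0.2 -2.1] M [-0.03 -0.01  0.01] w 0.125 q [ 0.17  0.67 -0.7   1.8   0.55  0.87 -1.76]
```

Call:
{"op": "drive_tool", "data": {"targets": [[[1, 0, 0, 0.06, 0, 0, 0], [1, 0, 0, 0.12, 0, 0, 0], [1, 0, 0, 0.18, 0, 0, 0]]]}}

```text
time: 18.48
eef_pos: [0.5663, 0.176, 0.0728]
tcp_rot: [0.884, -0.468, 0.001, 0.001]
force: [-5.3, -2.6, 15.3]
width: 0.127
```

Run:
```python
from h import *
from rig import sense,snapshot
s=sense();st(s)
```

```text
t 18.48 p [0.5663 0.176  0.0728] yaw -55.84 z [ 4.0e-04 -1.9e-03 -1.0e+00] F [-5.3 -2.6 15.3] M [-0.62  1.26 -0.01] w 0.127 q [ 0.17  0.67 -0.7   1.8   0.55  0.87 -1.76]
```

Contact: 15 N upward at z=0.0728, matching the expected floor height. Holding at the measured pose to relax, then opening.

Call:
{"op": "drive_tool", "data": {"targets": [[[1, 0, 0, 0, 0, 0, 0], [1, 0, 0, 0, 0, 0, 0], [0.7, 0, 0, 0, 0, 0, 0], [0.6, 0, 0, 0, 0, 0, 0], [0.5, 0, 0, 0, 0, 0, 0]]]}}

```text
time: 19.1
eef_pos: [0.5664, 0.176, 0.0728]
tcp_rot: [0.884, -0.468, 0.001, 0.001]
force: [-0.2, -0.1, -0.9]
width: 0.401
```

Call:
{"op": "drive_tool", "data": {"targets": [[[0.5, 0, 0, 0, 0, 0, 0], [0.5, 0, 0, 0, 0, 0, 0], [0.5, 0, 0, 0, 0, 0, 0], [0.5, 0, 0, 0, 0, 0, 0]]]}}

```text
time: 19.6
eef_pos: [0.5663, 0.1761, 0.0728]
tcp_rot: [0.884, -0.468, 0.001, 0.001]
force: [0.5, -0.3, -0.4]
width: 0.5
```

Run:
```python
from h import *
from rig import sense,snapshot
s=sense();st(s)
d=snapshot("scene");cv2.imwrite("pics/s9.png",cv2.resize(cv2.cvtColor(d["img"],cv2.COLOR_RGB2BGR)[160:230,210:300],None,fx=8,fy=8,interpolation=cv2.INTER_CUBIC))
```

```text
t 19.6 p [0.5663 0.1761 0.0728] yaw -55.83 z [ 4.0e-04 -1.9e-03 -1.0e+00] F [ 0.5 -0.3 -0.4] M [0.05 0.01 0.07] w 0.5 q [ 0.17  0.67 -0.7   1.8   0.55  0.87 -1.76]
```

View pics/s9.png

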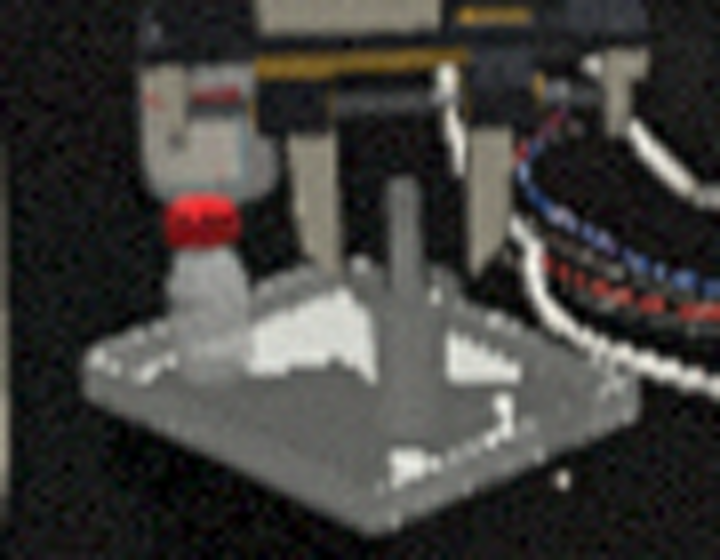

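The sleeve stands free at crop (405,320) between the open fingers. Retracting straight up.

Call:
{"op": "drive_tool", "data": {"targets": [[[0.5, 0, 0, -1.5, 0, 0, 0], [0.5, 0, 0, -4, 0, 0, 0], [0.5, 0, 0, -8, 0, 0, 0], [0.5, 0, 0, -12, 0, 0, 0], [0.5, 0, 0, -15, 0, 0, 0]]]}}

```text
time: 20.27
eef_pos: [0.5668, 0.1769, 0.2259]
tcp_rot: [0.884, -0.468, 0.002, -0.0]
force: [0.4, -0.3, -0.7]
width: 0.497
```

Call:
{"op": "drive_tool", "data": {"targets": [[[0.5, 2, 2, 0, 0, 0, 0], [0.5, 6, 6, 0, 0, 0, 0], [0.5, 10, 10, 0, 0, 0, 0], [0.5, 14, 14, 0, 0, 0, 0], [0.5, 16, 16, 0, 0, 0, 0]]]}}

```text
time: 20.9
eef_pos: [0.5237, -0.0492, 0.2269]
tcp_rot: [0.883, -0.47, 0.002, 0.001]
force: [0.2, 0.3, -0.7]
width: 0.5
```

Call:
{"op": "drive_tool", "data": {"targets": [[[0.5, 2, 2, -1, 0, 0, 0], [0.5, 6, 6, -1, 0, 0, 0], [0.5, 10, 10, -1, 0, 0, 0], [0.5, 12, 12, -1, 0, 0, 0], [0.5, 12, 12, -1, 0, 0, 0]]]}}

```text
time: 21.52
eef_pos: [0.4904, -0.2186, 0.238]
tcp_rot: [0.882, -0.472, 0.003, 0.001]
force: [-0.9, -0.0, -0.3]
width: 0.502
```

Run:
```python
from h import *
from rig import sense,snapshot
s=sense();st(s)
for n in("scene","top"):
    d=snapshot(n);np.savez(n+"10.npz",**d);cv2.imwrite(f"pics/{n}10.png",cv2.cvtColor(d["img"],cv2.COLOR_RGB2BGR))
a=cv2.imread("pics/scene10.png")[150:270,200:400];cv2.imwrite("pics/s10c.png",cv2.resize(a,None,fx=4,fy=4,interpolation=cv2.INTER_CUBIC))
```

```text
t 21.52 p [ 0.4904 -0.2186  0.238 ] yaw -56.33 z [ 0.0036 -0.0043 -1.    ] F [-0.9 -0.  -0.3] M [ 0.   -0.07 -0.03] w 0.502 q [ 0.99  0.34 -0.76  1.82  0.26  1.08 -0.85]
```

View pics/s10c.png

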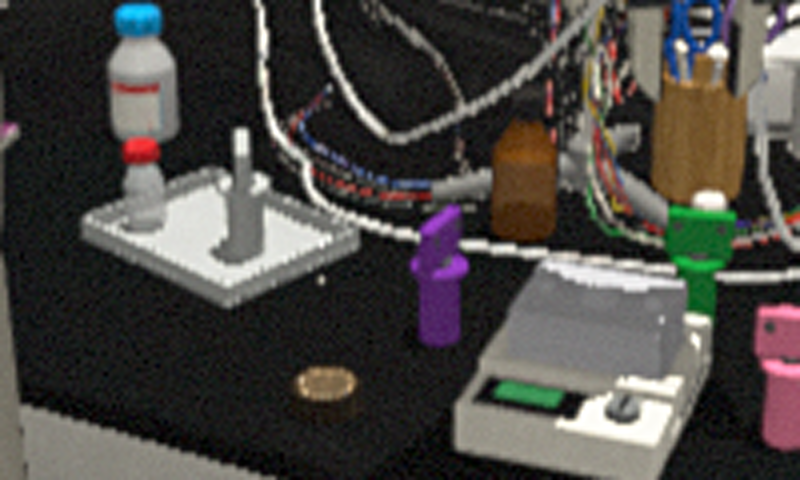

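View pics/top10.png

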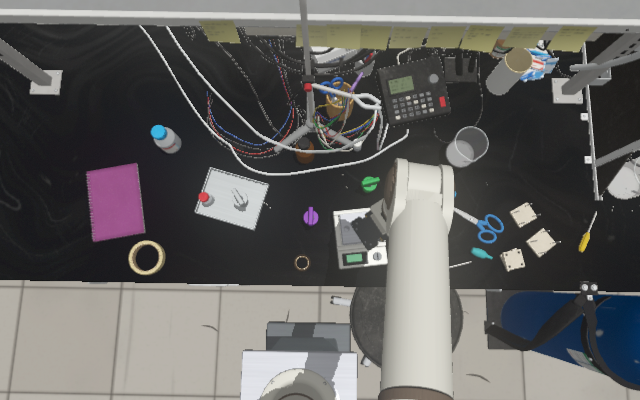

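The sleeve stands upright in the tray at crop (245,215), with the vial at (143,190) unmoved. The block is seated, the bystanders are in place and the arm is clear. Handing in.

Run:
```python
from rig import finish_job
print(finish_job())
```

```text
the job is handed in; nothing more can be done
None
```

The sleeve is out of the block and standing in the tray, and I handed the job in at about 21.5 s. No verdict came back.

- **Freeing it:** I gripped the handle bar at 60 N and twisted it back and forth through 50°, letting it rise about 1.5 mm per half-swing. It came free after 22–24 mm of rise by the arm's own reading, slightly above the stated 16–22 mm. The pull was mostly 10–15 N. It read 15.7 N at its highest, when a half-swing ended, so I eased the ramp.
- **Lifting it out:** I raised it straight up until its foot was about 30 mm above the block. The picture showed it upright and clear, with the block still seated.
- **Setting it down:** I lowered it in millimetre steps to contact. That last step pressed on the tray floor with about 15 N, which I relaxed before opening the fingers. It stands about 30 mm from the tray's centre, on the side away from the vial.
- **Last checks:** The final scene and top pictures show the sleeve upright in the tray, and the vial, tape, brown bottle and block look undisturbed. In the top view the arm hid part of the block and the yellow-handled screwdriver, so I could not see all of that screwdriver at the end. No checks failed or disagreed, but I judged the block's height and the bystanders by eye from the pictures and did not measure them.

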